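# Lay the slide box down in its case and shut the lid

## Task

Pack the larger slide box for transport using gentle pushes only: push it over, away from the side with the paper label, so that it lies flat inside the grey case with its label face up, and then push the open lid over until the case is fully shut. Do not grasp or lift the slide box, and leave everything else on the bench undisturbed. Finish with the arm clear of everything.

Things in the scene. Friction and masses are not known exactly. Their poses are not given: they have to be found in the camera images.
- case: Grey plastic open-topped case fixed to the bench, 165 mm (its x) by 220 mm (its y), walls 55 mm high and 5 mm thick, floor 5 mm thick. Origin: centre of its underside, on the bench; z up. The lid is hinged along the rim of its +x side. Inside depth 50 mm.
- slide_box_mid (a point): Centre of the larger green slide box (closed, rigid, about 0.3 kg): 32 mm thick (point x), 140 mm long (point y), 90 mm high (point z). It starts standing on a long narrow side inside the case, along the -x wall with an 8 to 18 mm gap, up to 30 mm off the middle; its top is 95 mm above the bench. The broad face with the white paper label is its -x face and looks out over that wall.
- slide_box: The same box; origin in the middle of the narrow side it starts standing on, axes as for the point. Pushed near its top towards the case's +x, it tips over once the top has moved about 32 mm (1 N is enough) and falls flat into the case, label up; lying, its top is 37 mm above the bench.
- lid (a joint): Opening angle of the grey lid, rad: 0 = shut flat on the rim, it starts open at 1.75 to 2.0 (leaning back beyond upright, away from the case) and its stop is at 2.2. A stiff friction hinge: the lid stays at any angle and needs about 0.5 to 2 N at its free edge to move, all the way down.
- lid_hinge (a point): Point on the lid's hinge line, in the middle of the case's +x rim, 55 mm above the bench. The hinge line runs along the case's y.
- lid_edge (a point): Middle of the lid's free edge, on its outer face (the face that is on top when shut). The lid is a flat plate 165 mm from hinge to free edge, 220 mm wide, 6 mm thick; shut, its outer face is 61 mm above the bench.
- small_box: Bystander: smaller green slide box with a paper label standing on the bench beside the case, 30 x 75 mm, 80 mm high. Origin at the centre of its underside.
- beaker: Bystander: clear plastic beaker, 72 mm wide, 90 mm high, close to the case's +y side. Origin at the centre of its underside.
- jar: Bystander: amber glass jar with black cap, 60 mm wide, 75 mm high, close to the case's -y side. Origin at the centre of its underside.
- wash_bottle: Bystander: white plastic bottle with red cap, 68 mm wide, 170 mm high. Origin at the centre of its underside.
- dish: Bystander: shallow glass dish, 90 mm wide, 16 mm high. Origin at the centre of its underside.
- tip_rack: Bystander: white rack of yellow pipette tips, 120 x 85 mm, 57 mm high. Origin at the centre of its underside.
- pipette: Bystander: black and white pipette lying flat along its x, 265 mm long, 26 mm high. Origin below its middle, on the bench.
There are look-alikes about, which are no part of the job. Leave any brown look-alike of the slide_box alone.

How it is judged:
On the way, in this order (a step that is already met when the one before it is completed fails the run):
1. the slide box lies flat in the case, label up, with the lid still open (angle between slide_box_mid's own x axis and vertical above 3.04 rad and height (world z) of slide_box_mid below 0.026 m and x of slide_box_mid in the frame of case between -0.08 and 0.08 m and y of slide_box_mid in the frame of case between -0.11 and 0.11 m and linear speed of slide_box below 0.02 m/s and value of joint lid above 1 rad), for 0.3 s.
2. the lid is fully shut (value of joint lid below 0.035 rad), for 0.2 s.
At the end, for the whole second after the job is handed in: The slide box lies flat (within 0.1 rad) on the case's floor, label up and at rest, its centre below 26 mm and within the case's walls; the lid is shut to within 0.035 rad (6 mm at its free edge) (angle between slide_box_mid's own x axis and vertical above 3.04 rad and height (world z) of slide_box_mid below 0.026 m and x of slide_box_mid in the frame of case between -0.08 and 0.08 m and y of slide_box_mid in the frame of case between -0.11 and 0.11 m and linear speed of slide_box below 0.02 m/s and value of joint lid below 0.035 rad); the robot touches nothing.
It fails at once if the slide box is lifted (its centre over 70 mm above the bench; it starts at 50 mm and tipping takes it to about 53 mm) (height (world z) of slide_box_mid above 0.07 m).
It fails at once if the slide box is gripped, or pushed with over 18 N (contact force between the fingers and slide_box above 18 N).
It fails at once if a bystander is moved by more than 20 mm (distance of any of small_box, beaker, jar, wash_bottle, dish, tip_rack, pipette from where it was at the start of the episode above 0.02 m).
It fails at once if a bystander is tipped (over 0.3 rad) (angle between any of small_box, beaker, jar, wash_bottle, dish, tip_rack, pipette's own z axis and vertical above 0.3 rad).
It also fails if it takes over 54 s, if anything falls off the work surface, if the arm or the gripper's body presses on something with over 40 N, if the wrist force passes 120 N, or if a joint passes its speed limit or range.

## Robot

A 6-joint arm with a two-finger parallel gripper is mounted at the origin on the work surface. World frame = base frame: x ahead of the robot, y to its left, z up, the work surface at z = 0. Lengths are in m, angles in rad, forces in N, time in s.
With the tool pointing down it reaches from about 0.275 to 0.725 m from the base axis. Payload 5.6 kg.
Tool frame: the origin (TCP) lies midway between the tips of the shut fingers; the grasp point (between the pads) lies 19 mm behind it (arm.pinch_z is the distance from the TCP to the grasp point, in m); x points along the fingers, y is the direction in which the jaws open and shut, and the axes are right-handed (so a half turn about x gives the same grasp; the last joint's range is limited). The gripper opens to 85 mm and grips with 20 to 120 N. Pads are 22 mm wide; open, the fingers measure 114 mm over their backs; the gripper's body (76 mm by 85 mm) begins 54 mm behind the grasp point. The pads swing forward as they close: fully open they stand 13 mm farther back than shut.
Start: joints at [-0.851, 0.255, 0.108, 0, -1.424, -0.285], TCP at [0.232, -0.499, 0.231] pointing down, gripper open.
Joint ranges: [-2.95, 2.95], [-1.21, 1.97], [-1.09, 1.5], [-2.87, 1.71], [-2.94, -0.07], [-3.05, 3.05]. Speed limits (rad/s): [2.57, 2.57, 3.14, 3.14, 3.14, 3.14].

## Interface

Orientations are given as [roll, pitch, yaw] about the fixed x, y, z axes, in that order (R = Rz(yaw) Ry(pitch) Rx(roll)).
In Python, from rig import arm gives the robot as it stands. Calls block until the motion is done:
- arm.reach(position, orientation): joint-space move of the TCP to a pose.
- arm.servo_line(position, ori=None, rate=0.15): straight line of the TCP; ori=None keeps the orientation; rate is the mean speed in m/s.
- arm.movej(angles): joint-space move.
- arm.grip(opening, grip_force=None): opening from 0.0 (shut) to 1.0 (fully open); grip_force is the grip in N (None keeps the last); returns when the fingers have stopped.
- arm.pause(seconds).
- arm.solve_ik(position, orientation): joint angles nearest the present ones, or None.
- arm.capture(name): name is "side" or "top"; returns a dict with "color" (480x640x3 uint8, blue, green, red), "K" (3x3 intrinsics, pixels), "dist_coeffs" ([k1, k2, p1, p2, k3] as OpenCV has them; the pictures are not rectified), "origin" and "attitude" of the camera in the world. Camera axes: x right, y down, z forward; pixel columns grow to the right and rows downward; lengths in m; the calibration is good to about 2 mm. A picture is of the moment at which its call begins. There is no depth.
A pose or a line that the arm cannot do raises arm.PlanningError and nothing moves.
- arm.sign_off(): hands the job in, once; it reports no verdict.
Readings, each from a call of its own:
- arm.get_t(): time.
- arm.get_joint_pos(): joint angles.
- arm.get_qd(): joint speeds.
- arm.get_joint_torque(): joint torques, N m.
- arm.get_tool_pos(): TCP position.
- arm.get_ee_rot(): TCP orientation.
- arm.get_wrist_force(): force on the tool from outside, world axes, zero at the start.
- arm.get_torque(): the same for the moment, N m.
- arm.get_opening(): opening from 0.0 (shut) to 1.0 (fully open).
Only numpy, scipy, OpenCV 4.12 (cv2) and the standard library are available. Lean on these libraries where they do the work, as an engineer would, in place of code of your own. Each camera call takes 0.05 s, during which the arm holds its last target. There are 200 camera calls.

## Working session

There is one attempt and no reset: what is moved stays moved. The work goes in short steps, each a Python script; the robot and the scene stay as the last script left them, time stands still between calls to the robot, and variables do not carry over. Pictures are saved under pics/ and viewed, about 8 in all and at most 12, crops included, and the job is handed in when it is done.

```bash
ls; mkdir -p pics; python3 - <<'E'
from rig import arm
import cv2,numpy as np
np.set_printoptions(precision=4,suppress=True)
for n in("top","side"):
    c=arm.capture(n); cv2.imwrite(f"pics/{n}0.png",c["color"])
    print(n,c["K"],c["dist_coeffs"],c["origin"],c["attitude"])
print(arm.get_t(),arm.get_tool_pos(),arm.get_ee_rot())
E
```

```text
pics
top [[589.0236   0.     326.1328]
 [  0.     589.0236 236.1297]
 [  0.       0.       1.    ]] [-0.1698  0.      0.      0.      0.    ] [ 0.2368 -0.0145  1.5489] [-2.9417  0.0049 -1.5586]
side [[442.5297   0.     312.29  ]
 [  0.     442.5297 238.808 ]
 [  0.       0.       1.    ]] [-0.1032  0.      0.      0.      0.    ] [0.1267 0.665  0.6619] [-2.2077 -0.0046 -2.6382]
0.1 [ 0.2315 -0.4984  0.2305] [1.6505 1.5691 2.0854]
```

View pics/top0.png

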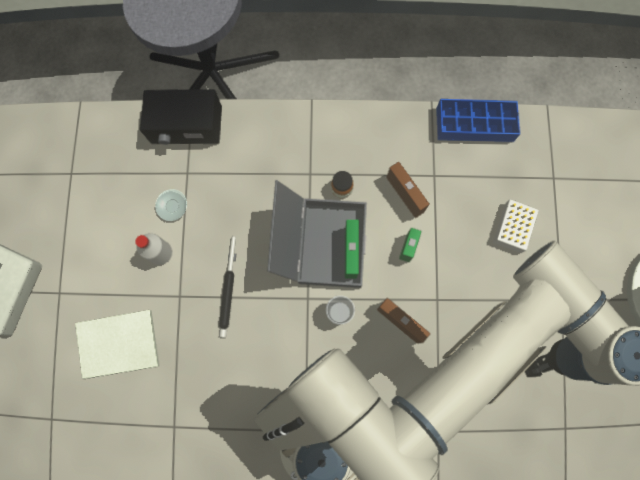

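View pics/side0.png

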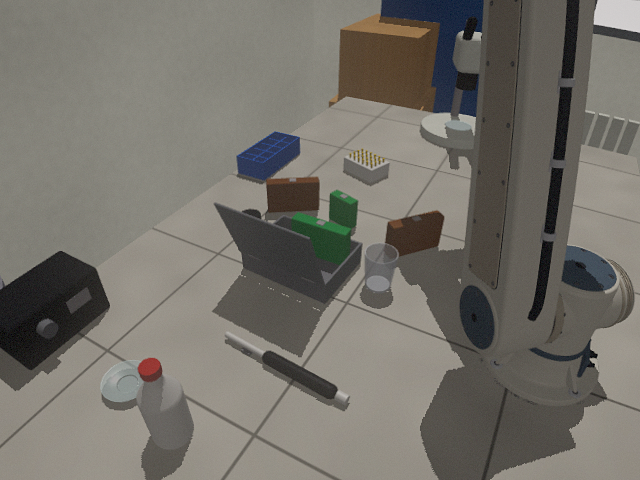

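Top view: the case is at about (335,242), with the lid leaning open on its left (hinge u≈303) and the larger green box inside it at (352,248). Two brown look-alikes, at (408,189) and (404,320), and the small green box, at (411,244), all stand on the bench. The target is the green one at (352,248), because it is the only one inside the case. I'll confirm that in a crop.

```bash
cat > h.py <<'E'
import cv2,numpy as np
from scipy.spatial.transform import Rotation as R
from rig import arm
np.set_printoptions(precision=4,suppress=True)
def world(c,px,z):
    px=np.array(px,float).reshape(-1,1,2)
    n=cv2.undistortPoints(px,c["K"],np.array(c["dist_coeffs"])).reshape(-1,2)
    d=np.c_[n,np.ones(len(n))]@R.from_euler("xyz",c["attitude"]).as_matrix().T
    o=np.array(c["origin"]); z=np.broadcast_to(z,len(n))
    return o+d*((z-o[2])/d[:,2])[:,None]
def proj(c,P):
    M=R.from_euler("xyz",c["attitude"]).as_matrix().T
    return cv2.projectPoints(np.array(P,float),cv2.Rodrigues(M)[0],-M@np.array(c["origin"]),c["K"],np.array(c["dist_coeffs"]))[0].reshape(-1,2)
E
python3 - <<'E'
from h import *
c=arm.capture("top")
print(world(c,[[335,242],[630,355]],[0.05,0.1]))
i=cv2.imread("pics/top0.png")[160:340,250:440]
cv2.imwrite("pics/crop1.png",cv2.resize(i,None,fx=3.3,fy=3.3,interpolation=cv2.INTER_CUBIC)[:600,:800])
E
```

```text
[[ 0.5251 -0.0266  0.05  ]
 [ 0.2298 -0.7821  0.1   ]]
```

View pics/crop1.png

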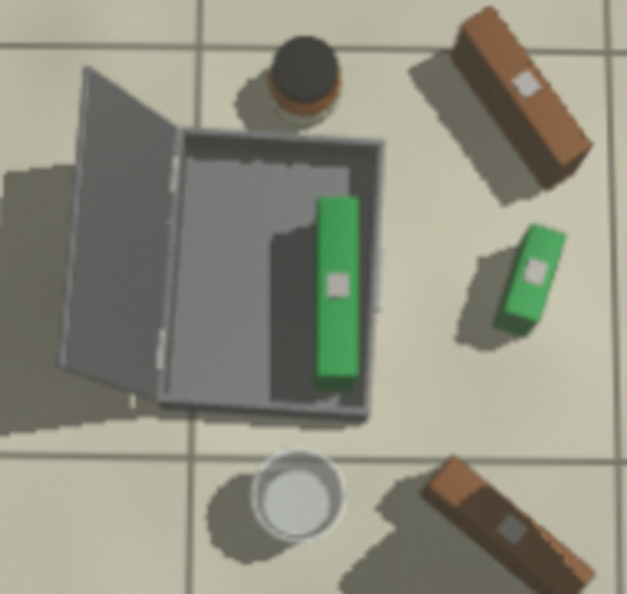

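The crop confirms the target: the green box (crop 316–359, 197–378) stands in the case by its right (-x) wall. The rim corners are at crop (384,140), (368,418), (160,404) and (181,130), and the lid's free edge runs (86,67)–(60,367).

```bash
python3 - <<'E'
from h import *
from scipy.optimize import brentq
c=arm.capture("top")
f=lambda p:np.array(p)/3.3+[250,160]
r=world(c,f([[384,140],[368,418],[160,404],[181,130]]),.055)
print("rim",r, [np.linalg.norm(r[i]-r[i-1]) for i in range(4)])
b=world(c,f([[317,197],[359,197],[357,377],[316,378]]),.095);print("box",b,b.mean(0))
ex=(r[2]+r[3]-r[0]-r[1]);ex/=np.linalg.norm(ex);ey=np.cross([0,0,1],ex);C=r.mean(0)
# refine axis from y-edges
ey2=(r[1]+r[2]-r[0]-r[3]);ey2/=np.linalg.norm(ey2);print("ex",ex,"ey",ey,ey2,"C",C)
print("yaw",np.arctan2(ex[1],ex[0]))
print("box in case",[( (p-C)@ex,(p-C)@ey) for p in b])
h=(r[2]+r[3])/2
for px in([86,67],[60,367]):
  g=lambda t:(world(c,f([px]),.055+.165*np.sin(t))[0]-h)@ex+.165*np.cos(t)
  ts=np.linspace(1.5,2.3,9);print([round(g(t),4) for t in ts])
for n,px,z in(("beaker",[298,497],.09),("jar",[305,70],.075),("small",[536,272],.08),("br1",[525,85],.09),("br2",[512,530],.09)):
  p=world(c,f([px]),z)[0];print(n,p,(p-C)@ex,(p-C)@ey)
E
```

```text
rim [[ 0.6306 -0.1078  0.055 ]
 [ 0.409  -0.0953  0.055 ]
 [ 0.418   0.0655  0.055 ]
 [ 0.637   0.0535  0.055 ]] [np.float64(0.1614970962197888), np.float64(0.22199563555339488), np.float64(0.1610524428828049), np.float64(0.21933075296606364)]
box [[ 0.5743 -0.0538  0.095 ]
 [ 0.5746 -0.086   0.095 ]
 [ 0.4354 -0.0847  0.095 ]
 [ 0.4343 -0.0538  0.095 ]] [ 0.5046 -0.0696  0.095 ]
ex [0.0479 0.9989 0.    ] ey [-0.9989  0.0479  0.    ] [-0.9984  0.0558  0.    ] C [ 0.5237 -0.021   0.055 ]
yaw 1.5229111411554601
box in case [(np.float64(-0.03030498189707199), np.float64(-0.05210070661388433)), (np.float64(-0.0625069039744893), np.float64(-0.05401587942307534)), (np.float64(-0.0678810947915583), np.float64(0.08514828539514502)), (np.float64(-0.03705090856579139), np.float64(0.08771429314100537))]
[np.float64(0.0722), np.float64(0.0557), np.float64(0.0394), np.float64(0.0235), np.float64(0.0082), np.float64(-0.0065), np.float64(-0.0203), np.float64(-0.0331), np.float64(-0.0447)]
[np.float64(0.0735), np.float64(0.057), np.float64(0.0407), np.float64(0.0248), np.float64(0.0095), np.float64(-0.0052), np.float64(-0.019), np.float64(-0.0317), np.float64(-0.0434)]
beaker [ 0.3449 -0.0411  0.09  ] -0.028602394605222205 0.17759209663397227
jar [ 0.6818 -0.0443  0.075 ] -0.015734524660046018 -0.15903579155649172
small [ 0.5204 -0.2236  0.08  ] -0.2025450022058261 -0.006408721332919448
br1 [ 0.6673 -0.2163  0.09  ] -0.18823506558080558 -0.1528511993959914
br2 [ 0.3215 -0.2016  0.09  ] -0.19001066220536109 0.19325261666245322
```

```bash
cat >> h.py <<'E'
YAW=1.518; ex=np.array([np.cos(YAW),np.sin(YAW),0]); ey=np.array([-ex[1],ex[0],0])
C=np.array([.5237,-.021,0]); B=np.array([.5046,-.0696,0]); ORI=[0,np.pi/2,YAW]
Z=np.array([0,0,1.])
E
python3 - <<'E'
from h import *
arm.grip(0.0)
P=B-ex*.055
for o in(ORI,[0,np.pi/2,YAW-np.pi]): print(arm.solve_ik(P+Z*.22,o))
arm.reach(P+Z*.22,ORI)
arm.servo_line(P+Z*.086,rate=.12)
print(arm.get_t(),arm.get_tool_pos(),arm.get_wrist_force(),arm.get_opening())
for d in np.arange(.045,-.0201,-.005):
    arm.servo_line(B-ex*d+Z*.086,rate=.05)
    print(round(d,3),arm.get_wrist_force()@ex)
arm.pause(.5)
print(arm.get_t())
cv2.imwrite("pics/side1.png",cv2.resize(arm.capture("side")["color"][150:330,200:440],None,fx=3,fy=3))
E
```

```text
[ 0.06    0.1933 -0.0003  0.     -1.3772 -0.1128]
[ 0.06    0.1933 -0.0003  0.     -1.3772  3.0288]
3.925 [ 0.5023 -0.1246  0.0868] [ 0.2042 -0.1878  0.459 ] 0.007796719881052615
0.045 0.03282148599065625
0.04 -0.861445978386794
0.035 -0.5381318293933369
0.03 -0.6120518829311181
0.025 -0.3400360764364936
0.02 -0.4826421488732856
0.015 -0.45361474321027107
0.01 0.2221022442964466
0.005 -0.12372959033040998
0.0 0.7327006235874237
-0.005 0.5522898933618031
-0.01 0.47340426119720197
-0.015 0.7768087620042549
-0.02 -1.3252596792288551
8.025
```

View pics/side1.png

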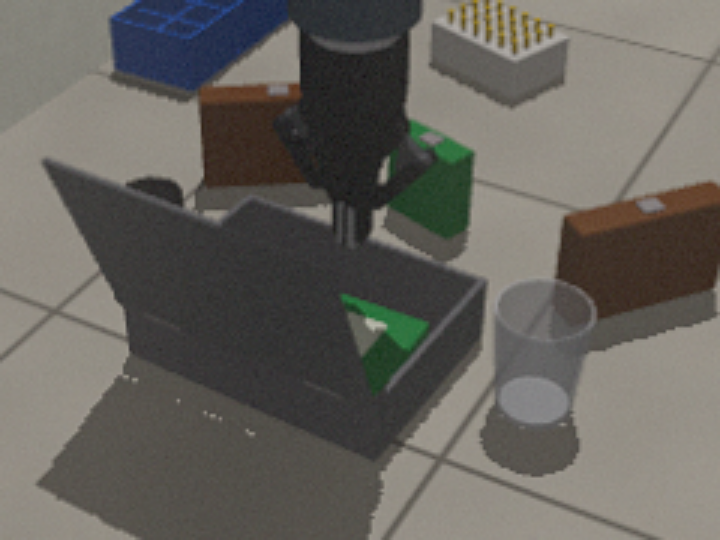

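The box has left upright; in this crop its label is at (370,335). The lid hides the rest, so I'll raise the arm, move it behind the lid and look from above.

```bash
python3 - <<'E'
from h import *
arm.servo_line(B+ex*.01+Z*.30,rate=.2)
arm.servo_line(C+ex*.22+Z*.30,rate=.25)
cv2.imwrite("pics/top1.png",cv2.resize(arm.capture("top")["color"][160:340,250:440],None,fx=3.3,fy=3.3)); print(arm.get_t())
E
```

```text
10.5417
```

View pics/top1.png

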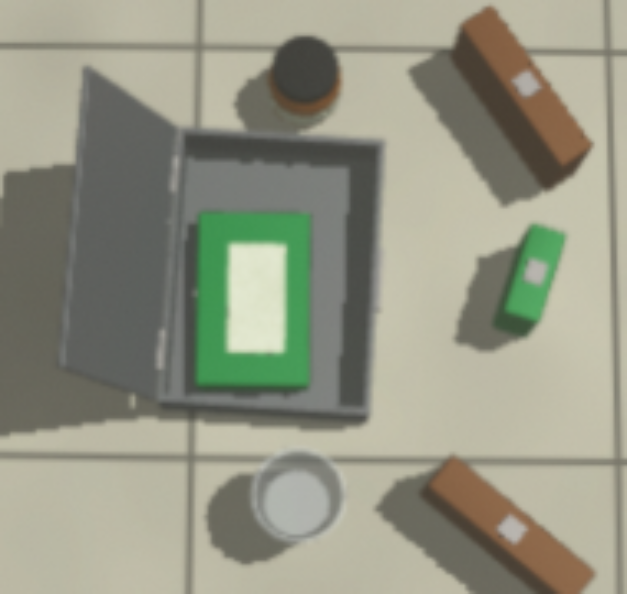

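The box lies flat, label up: its outline is crop (197–311, 212–387), ratio 0.65 against 90/140 = 0.64. The lid is still open and the bystanders look unmoved. Next is closing the lid.

```bash
python3 - <<'E'
from h import *
w=.011; H=.0825
def face(r,t): return np.array([H-r*np.cos(t)+.006*np.sin(t), .055+r*np.sin(t)+.006*np.cos(t)])
def go(x,z,rate): arm.servo_line(C+ex*x+Z*z,rate=rate)
pts=[]
for t in(1.93,1.75,1.571):
    f=face(.165,t); pts.append((f[0]+w,f[1]-.03))
for t in np.arange(1.4,-.001,-.1):
    f=face(.14,t); pts.append((f[0]+w,f[1]))
for x,z in pts: assert arm.solve_ik(C+ex*x+Z*z,ORI) is not None
go(.22,pts[0][1],.2)
for x,z in pts:
    go(x,z,.07); F=arm.get_wrist_force(); print(round(x,3),round(z,3),F@ex,F[2])
print(arm.get_t())
E
```

```text
0.157 0.177 0.618864902077713 0.43605783242825746
0.129 0.186 0.09299524404753033 -0.36084309673082854
0.1 0.19 -0.2899273358741194 0.22042771594188626
0.076 0.194 0.4576918617883888 -0.15094493948705168
0.062 0.192 1.1755595073252119 0.38899188049974487
0.048 0.188 0.33028360615063457 -0.2455902437223786
0.035 0.182 -0.4473284241833838 -0.6571993895318691
0.023 0.176 0.023961513335988074 -1.0861677543156523
0.011 0.168 0.246935361015538 -0.4155763960927185
0.0 0.16 -0.4001834098964605 0.26514848656768186
-0.01 0.15 0.18202106293874246 0.1037387275908024
-0.019 0.139 0.4587291369167505 -0.11262865611281223
-0.026 0.127 0.38468915459990854 0.01899956698127525
-0.033 0.115 1.3819083785294088 -0.9558232138557625
-0.038 0.102 0.7275391645561904 -1.213451925058525
-0.043 0.089 -0.8826867392074378 0.360970394234002
-0.045 0.075 0.1288837807272386 0.10802465242670295
-0.047 0.061 0.24626938896681957 0.9318718666240072
18.9083
```

```bash
python3 - <<'E'
from h import *
p=np.array(arm.get_tool_pos());print(p)
for z in np.arange(.0605,.0565,-.0005):
    arm.servo_line(C+ex*-.047+Z*z,rate=.02); arm.pause(.1)
    f=np.mean([arm.get_wrist_force()[2] for _ in range(5)]);print(round(z,4),f)
    if f>6: break
c=arm.capture("side")["color"]
cv2.imwrite("pics/side2.png",cv2.resize(c[150:330,200:440],None,fx=3,fy=3));print(arm.get_t())
E
```

```text
[ 0.5216 -0.0674  0.0611]
0.0605 5.325658036961928
0.06 8.622373522648376
19.6583
```

View pics/side2.png

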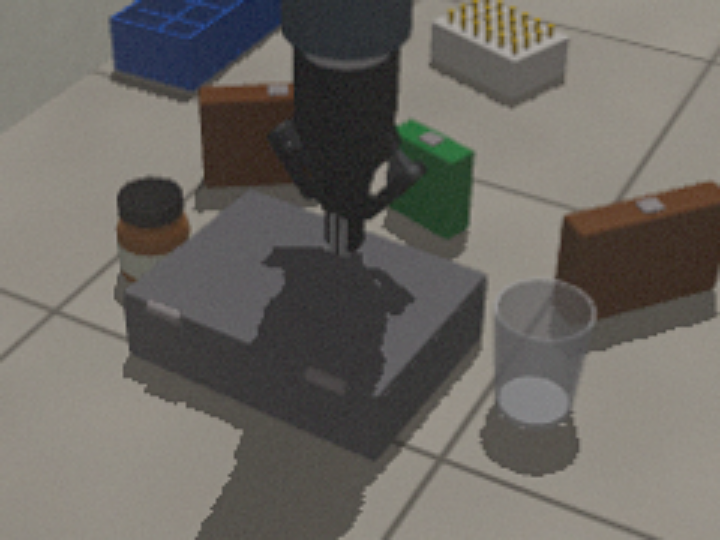

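The lid is down on the rim (fingertip at crop (340,240)), and the force rises stiffly at z = 0.060–0.061, which matches the shut height. I'll retreat straight up and check from above.

```bash
python3 - <<'E'
from h import *
arm.servo_line(C-ex*.047+Z*.30,rate=.15)
arm.servo_line(C-ex*.25+Z*.32,rate=.25)
arm.pause(.3)
a=arm.capture("top")["color"];s=arm.capture("side")["color"]
A=cv2.resize(a[160:340,250:440],None,fx=2.2,fy=2.2);S=cv2.resize(s[180:330,215:400],None,fx=2.2,fy=2.2)
S=cv2.copyMakeBorder(S,0,A.shape[0]-S.shape[0],0,0,cv2.BORDER_CONSTANT)
cv2.imwrite("pics/end.png",np.hstack([A,S])[:, :800]);print(arm.get_t(),arm.get_wrist_force())
E
```

```text
22.775 [-0.6853  0.1214 -0.7065]
```

View pics/end.png

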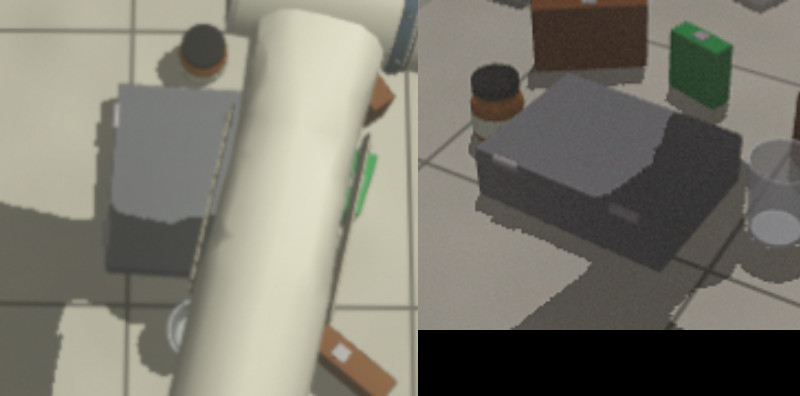

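The lid stays flat on the rim with no gap visible in the side view. The arm is clear, and the jar, beaker and small box are where they started.

```bash
python3 -c "
from rig import arm
print(arm.sign_off())"
```

```text
the job is handed in; nothing more can be done
None
```

I tipped the larger green slide box over with shut fingers, pushing gently near its top. I then swept the lid shut from behind, pressed it home with about 8 N, and handed the job in at about 23 s of the 54 s allowed.

- **Slide box:** the top view before closing showed it flat in the case, label up, with the lid still open. Wrist readings while pushing it stayed under about 1.5 N.
- **Lid:** it lay flat on the rim with no gap visible in the side view. The fingertip met firm resistance at 60–61 mm, which matches the shut height of 61 mm.
- **Arm and bystanders:** the arm finished in the air, clear of everything, with its wrist reading within noise. The jar, beaker and small box looked unmoved. In the final top view the arm partly hid the beaker and small box, but the side view showed both. I did not check the bottle, dish, tip rack and pipette in the final pictures; the arm stayed well above the bench throughout.

No check failed or disagreed. While the lid was closing, the wrist force was mostly lost in sensor noise, so I judged the closing by position and pictures.

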